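# Push a wet-printed carton into the side-curing dock

### The arm

A 6-joint arm with a two-finger parallel gripper is mounted at the origin on the work surface; the furniture and walls round the work are solid. World frame = base frame: x ahead of the robot, y to its left, z up, the work surface at z = 0. Lengths are in mm, angles in rad, forces in N, time in s.
With the tool pointing down it reaches from about 375 to 925 mm from the base axis. Payload 5.7 kg.
Tool frame: the origin (TCP) lies on the front face of the gripper's body, between the roots of the fingers; the fingertips stand 73 mm ahead of it and the grasp point (between the pads) lies 54 mm ahead of it; z points along the fingers, x is the direction in which the jaws open and shut, and the axes are right-handed (so a half turn about z gives the same grasp; the last joint's range is limited). The gripper opens to 85 mm and grips with 20 to 120 N. Pads are 22 mm wide; open, the fingers measure 114 mm over their backs; the gripper's body (76 mm by 85 mm) begins 54 mm behind the grasp point. The pads swing forward as they close: fully open they stand 13 mm farther back than shut.
Start: joints at [-1.223, 0.359, 1.51, -0, 1.272, -0.115], TCP at [267.856, -536.866, 303.867] pointing down, gripper open.
Joint ranges: [-2.97, 2.97], [-1.01, 2.36], [0.21, 2.38], [-0.96, 4.11], [0.2, 2.71], [-2.98, 2.98]. Speed limits (rad/s): [2.39, 2.39, 3.14, 3.14, 3.14, 3.14].

### API

Orientations are given as a unit quaternion [x, y, z, w].
In Python, from workcell import bot, vision gives the robot as it stands.
- The arm moves only by the tool jog_arm, never from a script. Its argument "increments" is a list that holds one entry, the list of rows, each a list of 7 numbers: the gripper's target within -1 to 1 (fully open at 1, half-way at 0, shut at -1), then the shift along the tool's x, y, z each as a share of 750 mm, from -1 to 1, then the turn, a rotation vector about the tool's x, y, z each as a share of 90 degrees, from -1 to 1. In form: [[[jaw, x, y, z, wx, wy, wz], ...]]. A call has 1 to 8 rows; each row shifts and turns the pose as measured when the row begins, along the tool's axes as they then stand; what a row does not reach is not made up. A row lasts 1/12 s, in which the tool goes at most 41.7 mm and 7.16 degrees, less where a joint would pass 70% of its speed; a pose out of reach is approached as far as the arm can. A call with a number of a shift or a turn outside -1 to 1 is refused whole. A call with a gripper value outside its range is refused whole. The fingers move at their own pace and stop on an object; the grip force is fixed at half the most. Time passes only in rows, so rows that do not move let the fingers close. It gives the time, the measured TCP pose, the force and the opening at its end, in the units of the state.
- bot.get_obs(): the state, without advancing time (a new reading comes with each control period).
- vision.snapshot(name): name is "scene" or "top"; returns the picture (384x512x3 uint8, blue, green, red); there is no depth.
- vision.camera_info(name): a dict with "vfov" (degrees; the focal length in pixels is half the picture's height over the tangent of half this angle, whatever the lens; pixels are square), "cx", "cy" (the principal point, pixels), "extrinsics" (4x4, takes a point from camera to world coordinates). Camera axes: x right, y down, z forward; pixel columns grow to the right and rows downward; lengths in mm; the calibration is good to about 2 mm. A picture is of the moment at which its call begins. camera_info takes no time and is no camera call.
- bot.close_job(): hands the job in, once; it reports no verdict.
The state is a dict: "t": time; "qpos": joint angles; "qvel": joint speeds; "tau": joint torques, N m; "eef_pos": TCP position; "tcp_rot": TCP orientation; "contact_force": force on the tool from outside, world axes, zero at the start; "wrist_torque": the same for the moment, N m; "finger_gap": finger opening in mm.
Only numpy, scipy, OpenCV 4.12 (cv2) and the standard library are available. Lean on these libraries where they do the work, as an engineer would, in place of code of your own. Each camera call takes 0.05 s, during which the arm holds its last target.

### The job

The ink on both long sides of the small carton is still wet. With the fingertips, push the carton along the bed of the curing dock, down the lane between the two lamp rails, until it has pressed the sprung stop plate in and stands fully home against the rubber buffers, and finish while holding it pressed there, so that the lamps stay on. Do not grasp or lift it, let nothing touch its printed sides or either rail, and leave the other things on the table where they are.

Things in the scene. Friction and masses are not known exactly. Their poses are not given: they have to be found in the camera images.
- dock: Fixed curing dock. Origin: centre of the underside of its aluminium bed plate (430 x 190 mm, top 8 mm over the table). x runs down the lane from the open loading end (x = -215 mm) to the stop; y across, z up. Lane: centred on y = 0, 104 mm wide between the rails, which run from x = -15 to +165 mm. Behind it: grey stop housing, x = 168 to 208 mm, 128 mm wide, 46 mm high.
- rail_left: Lamp rail on the +y side of the lane: aluminium bar with black end caps, 180 mm long, 20 mm thick, 32 mm high over the bed, fixed to the dock. Origin: middle of its foot, on the bed, at dock (75, 62) mm; axes as the dock's. Inner face at dock y = +52 mm.
- rail_right: The same rail on the -y side; origin at dock (75, -62) mm, inner face at dock y = -52 mm.
- stop_plate (a joint): How far the sprung steel stop plate (44 mm wide, 34 high, at the lane's closed end) is pressed in, in m: 0 = out, 0.012 = the carton is home against the buffers, 0.014 = the plate's limit. The spring pushes back with about 5 N at 0 and 10 N at 0.012, enough to push a released carton back off the buffers.
- stop_face (a point): Middle of the stop plate's front face (the face the carton meets); moves with the plate, at dock x = 140 mm when out, 22 mm over the bed.
- lane_mouth (a point): Middle of the lane's open end, on the bed, at dock x = -15 mm.
- home (a point): Point on the bed where the carton's origin is when it is fully home and square: dock x = 104.5 mm, y = 0. The carton's end then meets two round rubber buffers (15 mm across) that stick out of the stop housing at dock y = +-33 mm, 22 mm over the bed, ends at dock x = 152 mm.
- carton: Loose closed cardboard carton, 95 mm long (x), 76 wide (y; 77 over the printed panels), 62 high, about 0.4 kg, a strip of paper tape along its top. Origin: centre of its underside. Starts flat on the bed before the lane mouth, +x end towards the lane, somewhat off centre and skewed. Its ends (+-x) and top are dry. It slides with ordinary friction and stays where it is pushed.
- print_left: Wet printed panel (83 x 46 mm, dark hexagons on paper) on the carton's +y side, 0.5 mm proud of it; origin at its centre, 31 mm over the carton's underside.
- print_right: The same on the carton's -y side.
- ink_pot: Bystander: small ink pot with green screw lid, 62 mm across, 64 mm high; origin under its centre.
- tape_roll: Bystander: roll of masking tape lying flat, 92 mm across, 24 mm high; origin under its centre.
- timber_block: Bystander: timber block, 42 x 75 x 30 mm; origin under its centre.
- stapler: Bystander: bench stapler, 143 x 34 x 50 mm; origin under its centre.
- ink_pot_b: Bystander: small ink pot with blue screw lid, 58 mm across, 64 mm high; origin under its centre.

How it is judged (in metres and radians):
On the way:
1. the carton stands wholly between the rails, not yet against the stop plate (x of carton in the frame of dock above 0.038 m and y of carton in the frame of dock between -0.014 and 0.014 m and value of joint stop_plate below 0.004 m).
At the end, for the whole second after the job is handed in: The robot is holding the carton against the stop: stop plate pressed in by more than 9.5 mm of its 12, the carton within about 3.5 mm of the buffers, within 14 mm of the lane's centre line, square to the lane within 0.15 rad, flat on the bed and at rest, with the robot pressing on it (value of joint stop_plate above 0.0095 m and x of carton in the frame of dock above 0.101 m and y of carton in the frame of dock between -0.014 and 0.014 m and angle between the x axis of carton and the x axis of dock, either way round below 0.15 rad and angle between carton's own z axis and vertical below 0.06 rad and linear speed of carton below 0.01 m/s and contact force between any of the fingers, the arm and carton above 0.5 N); the arm keeps its last pose, push and grip.
It fails at once if a lamp rail is touched, by the carton or the robot (contact force between any of rail_left, rail_right and anything else above 0.2 N).
It fails at once if a wet printed side is touched (contact force between any of print_left, print_right and anything else above 0.2 N).
It fails at once if the carton is lifted or tipped (height (world z) of carton above 0.018 m or angle between carton's own z axis and vertical above 0.17 rad).
It fails at once if the carton is pushed off the bed (height (world z) of carton below 0.003 m).
It fails at once if a bystander is moved (distance of any of ink_pot, ink_pot_b, tape_roll, timber_block, stapler from where it was at the start of the episode above 0.015 m).
It also fails if it takes over 48 s, if anything falls off the work surface, if the arm or the gripper's body presses on something with over 40 N, if the wrist force passes 120 N, or if a joint passes its speed limit or range.

## Working session

There is one attempt and no reset: what is moved stays moved. The work goes in short steps, Python scripts to look and compute and a tool call to move; the robot and the scene stay as the last step left them, time stands still between calls to the robot, and variables do not carry over. Pictures are saved under pics/ and viewed, and the job is handed in when it is done.

Besides the shell and the picture viewer there is one more tool, called after ">>>" as name(argument=value, ...) on one line, values as JSON. jog_arm: Moves the arm, as the interface text tells. Its arguments: {"type":"object","properties":{"increments":{"type":"array","items":{"type":"array","items":{"type":"array","items":{"type":"number"}}}}},"required":["increments"]}

```bash
ls; mkdir -p pics
python3 - <<'E'
from workcell import bot, vision
import cv2,numpy as np
print(bot.get_obs())
for n in("scene","top"):
    im=vision.snapshot(n); cv2.imwrite(f"pics/{n}0_raw.png",im)
    cv2.imwrite(f"pics/{n}0.png",cv2.resize(im,(768,576),interpolation=cv2.INTER_CUBIC))
    i=vision.camera_info(n);print(n,i)
E
```

```text
pics
{'t': 0.0, 'qpos': array([-1.22311700e+00,  3.59508252e-01,  1.51141418e+00,  2.22254009e-05,
        1.27249361e+00, -1.15131470e-01]), 'qvel': array([-2.83328978e-03, -3.36787324e-04, -7.84089584e-05, -8.51171540e-04,
        1.13057505e-03, -1.04210802e-03]), 'tau': array([ 2.39321153e-04, -5.27625453e+01, -2.78622133e+01, -1.03973075e-04,
        1.31336408e-02,  8.32115859e-06]), 'eef_pos': array([ 267.67801748, -536.38483092,  303.05847064]), 'tcp_rot': array([ 8.50428687e-01, -5.26089553e-01, -7.08512170e-04, -5.73850742e-04]), 'contact_force': array([0.49806659, 1.01261135, 0.64046093]), 'wrist_torque': array([-0.02514911,  0.00936901,  0.00344844]), 'finger_gap': 85.34886445557377}
scene {'vfov': 46.8547909389332, 'cx': 254.55255137002493, 'cy': 189.6391474202537, 'extrinsics': array([[-8.34597038e-01, -2.33090655e-01,  4.99115748e-01,
         3.97978413e+01],
       [-5.50859137e-01,  3.50826325e-01, -7.57281388e-01,
         7.17091530e+02],
       [ 1.41227091e-03, -9.06967274e-01, -4.21198729e-01,
         5.06408413e+02],
       [ 0.00000000e+00,  0.00000000e+00,  0.00000000e+00,
         1.00000000e+00]])}
top {'vfov': 50.95877848847992, 'cx': 253.6990911454278, 'cy': 189.1316713953629, 'extrinsics': array([[ 8.03714258e-02, -9.74344208e-01,  2.10223212e-01,
         3.91716790e+02],
       [-9.96764347e-01, -7.83251067e-02,  1.80558453e-02,
        -1.21000467e+02],
       [-1.12685280e-03, -2.10994176e-01, -9.77486669e-01,
         1.06349269e+03],
       [ 0.00000000e+00,  0.00000000e+00,  0.00000000e+00,
         1.00000000e+00]])}
```

View pics/scene0.png

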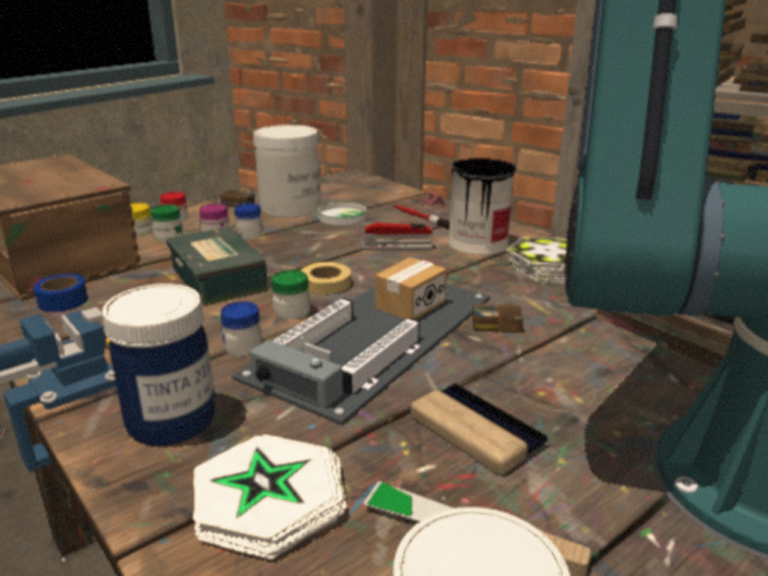

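View pics/top0.png

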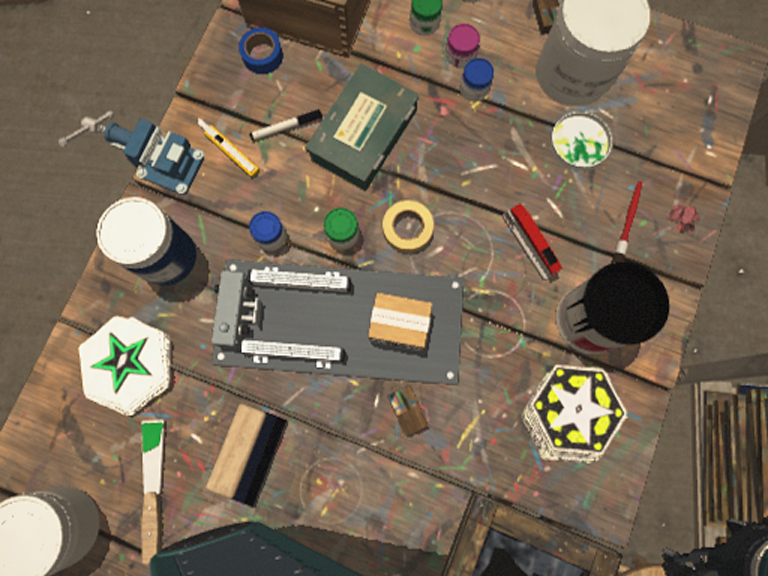

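Run:
```python
import cv2
im=cv2.imread("pics/top0_raw.png")
c=im[165:265,135:315]; cv2.imwrite("pics/topcrop.png",cv2.resize(c,None,fx=4.4,fy=4.4,interpolation=cv2.INTER_CUBIC))
c=im[165:250,232:322]; cv2.imwrite("pics/topcrop2.png",cv2.resize(c,None,fx=7,fy=7,interpolation=cv2.INTER_CUBIC))
im=cv2.imread("pics/scene0_raw.png")
c=im[160:285,150:335]; cv2.imwrite("pics/scenecrop.png",cv2.resize(c,None,fx=4.3,fy=4.3,interpolation=cv2.INTER_CUBIC))
```

```text
(no output)
```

View pics/topcrop.png

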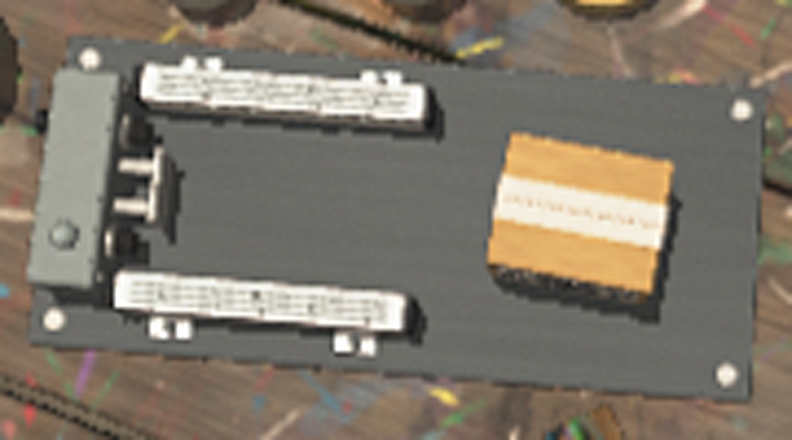

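View pics/topcrop2.png

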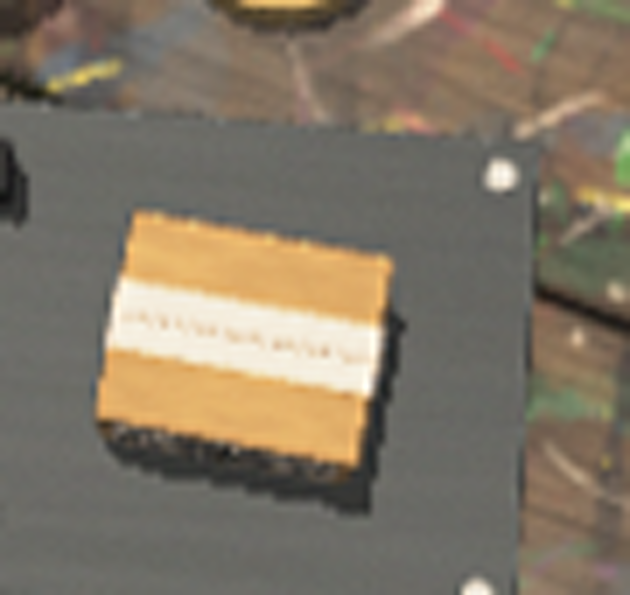

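View pics/scenecrop.png

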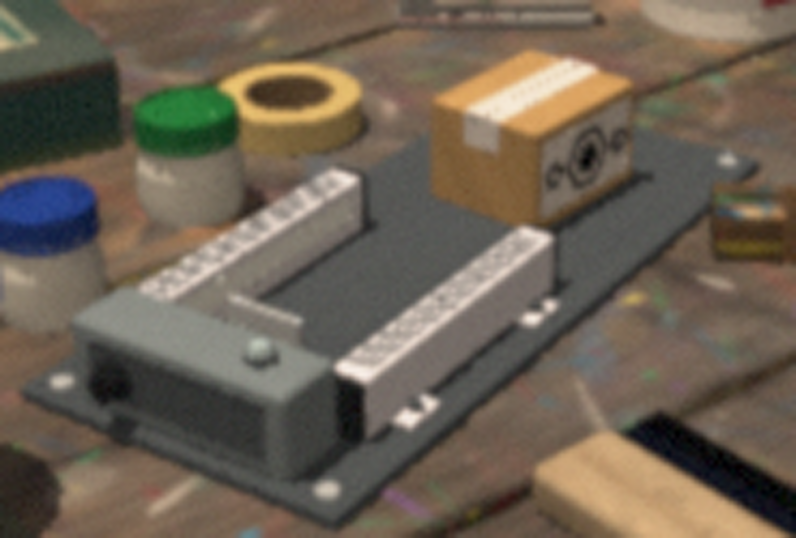

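```bash
cat > h.py <<'E'
import numpy as np, cv2
from scipy.optimize import least_squares
def cam(info):
    f=192/np.tan(np.radians(info['vfov'])/2); E=np.array(info['extrinsics'])
    return f,info['cx'],info['cy'],E
def ray(info,u,v,z):
    f,cx,cy,E=cam(info); d=E[:3,:3]@np.array([(u-cx)/f,(v-cy)/f,1]); o=E[:3,3]
    return o+d*(z-o[2])/d[2]
def proj(info,P):
    f,cx,cy,E=cam(info); P=np.atleast_2d(P); c=(P-E[:3,3])@E[:3,:3]
    return np.c_[f*c[:,0]/c[:,2]+cx, f*c[:,1]/c[:,2]+cy]
def uncrop(p,s,ox,oy):
    p=np.asarray(p,float); return (p+.5)/s-.5+np.array([ox,oy])
def T(pose,L):
    x,y,a=pose; L=np.asarray(L,float); c,s=np.cos(a),np.sin(a)
    return np.c_[x+c*L[:,0]-s*L[:,1],y+s*L[:,0]+c*L[:,1],L[:,2]]
def fit(info,L,uv,x0):
    r=least_squares(lambda p:(proj(info,T(p,L))-uv).ravel(),x0,x_scale=[100,100,1],loss='soft_l1')
    return r.x,(proj(info,T(r.x,L))-uv)
def rel(d,c):
    dx,dy=c[0]-d[0],c[1]-d[1];a=d[2]
    return np.array([np.cos(a)*dx+np.sin(a)*dy,-np.sin(a)*dx+np.cos(a)*dy,c[2]-a])
E
python3 - <<'E'
from h import *
from workcell import vision
i=vision.camera_info("top")
px=uncrop([[75,38],[765,92],[750,398],[30,345],[148,64],[427,86],[407,332],[116,308],[58,70],[28,282]],4.4,135,165)
L=[[215,-95,8],[-215,-95,8],[-215,95,8],[215,95,8],[165,-72,40],[-15,-72,40],[-15,72,40],[165,72,40],[208,-64,54],[208,64,54]]
d,r=fit(i,L,px,[560,-120,1.6]);print(d,np.round(r,1).tolist())
px=uncrop([[135,211],[392,260],[360,467],[98,420]],7,232,165)
c,r=fit(i,[[47.5,-38,70],[-47.5,-38,70],[-47.5,38,70],[47.5,38,70]],px,[560,-160,1.6]);print(c,np.round(r,1).tolist())
print(rel(d,c))
s=vision.camera_info("scene")
px=uncrop([[25,385],[335,523],[752,165],[548,240],[364,182]],4.3,150,160)
L2=[[215,-95,8],[215,95,8],[-215,95,8],[-15,72,40],[-15,-52,40]]
d2,r=fit(s,L2,px,d);print(d2,np.round(r,1).tolist())
px=uncrop([[433,103],[535,53],[633,95],[520,137],[542,224]],4.3,150,160)
c2,r=fit(s,[[47.5,-38,70],[-47.5,-38,70],[-47.5,38,70],[47.5,38,70],[47.5,38,8]],px,c);print(c2,np.round(r,1).tolist())
print(rel(d2,c2))
# bystanders
for n,u,v,z in [('tape',407,226,24),('green',341,224,64),('blue',267,227,64),('timber',408,408,30)]:
    w=ray(i,u/1.5,v/1.5,z);print(n,w, rel(d,[w[0],w[1],0]))
E
```

```text
[547.66942934 -35.67711326   1.57293853] [[-0.8, -0.7], [1.2, -0.9], [1.0, 1.0], [-0.2, -0.1], [-2.7, 0.2], [2.6, 0.5], [2.1, -0.1], [-2.4, -0.2], [-0.3, -0.7], [-0.3, 0.6]]
[ 547.50088371 -139.90421944    1.47224665] [[-0.1, 0.2], [0.4, -0.2], [0.1, 0.1], [-0.4, -0.1]]
[-1.04226506e+02  3.91820873e-01 -1.00691884e-01]
[547.57708852 -29.24584293   1.58096581] [[-2.9, 1.7], [-0.1, 0.3], [0.8, -1.5], [2.2, -1.6], [-0.3, -1.5]]
[ 544.63787624 -134.37753241    1.43631755] [[-1.1, -0.6], [-0.1, -0.3], [1.2, -2.2], [3.2, 0.3], [-2.4, 3.7]]
[-105.09636351    4.00817657   -0.14464826]
tape [ 724.78224042 -140.6442055    24.        ] [-105.34626301 -176.88754385   -1.57293853]
green [706.43893494 -25.89713997  64.        ] [   9.43983432 -158.79009199   -1.57293853]
blue [690.8185708  101.00836695  64.        ] [ 136.37851204 -143.44162106   -1.57293853]
timber [ 405.35824919 -164.86205762   30.        ] [-128.87978849  142.58759401   -1.57293853]
```

Run:
```python
from h import *
from workcell import vision,bot
from scipy.spatial.transform import Rotation as R
i=vision.camera_info("top");s=vision.camera_info("scene")
px=uncrop([[75,38],[765,92],[750,398],[30,345]],4.4,135,165)
L=[[213,-93,8],[-213,-93,8],[-213,93,8],[213,93,8]]
d,r=fit(i,L,px,[560,-120,1.6]);print(d,np.round(r,1).tolist())
# rail y mids
px=uncrop([[148,64],[427,86],[407,332],[116,308]],4.4,135,165)
for p in px:
    w=ray(i,*p,40);print(rel(d,[w[0],w[1],0])[:2])
f,cx,cy,E=cam(s)
def tri(a,b):
    A=[];B=[]
    for inf,(u,v) in((i,a),(s,b)):
        f,cx,cy,E=cam(inf);dd=E[:3,:3]@np.array([(u-cx)/f,(v-cy)/f,1]);dd/=np.linalg.norm(dd);P=np.eye(3)-np.outer(dd,dd);A.append(P);B.append(P@E[:3,3])
    return np.linalg.solve(sum(A),sum(B))
print('can top',tri((627/1.5,303/1.5),(483/1.5,168/1.5)), 'edge',ray(i,558/1.5,303/1.5,130))
print('stapler',ray(i,532/1.5,240/1.5,40),'hex',ray(i,575/1.5,410/1.5,40))
print(R.from_quat(bot.get_obs()['tcp_rot']).as_matrix().round(3))
```

```text
[547.05628976 -34.88634541   1.57381795] [[-0.5, 0.3], [0.1, -0.1], [0.0, 0.3], [0.3, -0.5]]
[157.30339478 -73.9360258 ]
[ -9.11603649 -73.36215227]
[-10.54365517  72.0501755 ]
[158.05272637  71.28979499]
can top [ 586.8336003  -479.91313019  158.90383455] edge [ 583.90618459 -383.74054847  130.        ]
stapler [ 711.58678631 -361.38914734   40.        ] hex [ 424.22584058 -440.5012934    40.        ]
[[ 0.446 -0.895 -0.001]
 [-0.895 -0.446  0.002]
 [-0.002 -0.    -1.   ]]
```

>>> jog_arm(increments=[[[-0.2, 0, 0, 0, 0, 0, -0.078], [-0.2, 0, 0, 0, 0, 0, -0.078], [-0.2, 0, 0, 0, 0, 0, -0.078], [-0.2, 0, 0, 0, 0, 0, -0.078], [-0.2, 0, 0, 0, 0, 0, -0.078], [-0.2, 0, 0, 0, 0, 0, -0.078], [-0.2, 0, 0, 0, 0, 0, -0.078], [-0.2, 0, 0, 0, 0, 0, -0.078]]])

```text
t: 0.77
eef_pos: [266.8, -533.9, 299.0]
tcp_rot: [0.999, -0.054, -0.002, -0.005]
contact_force: [-0.4, 0.2, -0.4]
finger_gap: 34.3
```

>>> jog_arm(increments=[[[-0.2, 0, 0, 0, 0, 0, -0.07], [-0.2, 0.036, -0.042, 0, 0, 0, 0], [-0.2, 0.036, -0.042, 0, 0, 0, 0], [-0.2, 0.036, -0.042, 0, 0, 0, 0], [-0.2, 0.036, -0.042, 0, 0, 0, 0], [-0.2, 0.036, -0.042, 0, 0, 0, 0], [-0.2, 0.036, -0.042, 0, 0, 0, 0], [-0.2, 0.036, -0.042, 0, 0, 0, 0]]])

```text
t: 1.43
eef_pos: [450.5, -312.6, 296.4]
tcp_rot: [1.0, 0.002, -0.004, -0.005]
contact_force: [0.6, 0.0, -0.0]
finger_gap: 34.4
```

```bash
cat > st.py <<'E'
from workcell import bot
from scipy.spatial.transform import Rotation as R
import numpy as np
def st():
    o=bot.get_obs();M=R.from_quat(o['tcp_rot'])
    ang=np.degrees(np.arctan2(*M.as_matrix()[1::-1,0]))
    tgt=R.from_matrix([[1,0,0],[0,-1,0],[0,0,-1]])*R.identity()
    e=(M.inv()*tgt).as_rotvec()/(np.pi/2)
    print(o['t'],o['eef_pos'].round(1),'F',o['contact_force'].round(1),'gap',round(o['finger_gap'],1),'xang',ang.round(2),'rotshare to align',e.round(4),'q',o['qpos'].round(2))
if __name__=="__main__": st()
E
python3 st.py
```

```text
1.4333 [ 450.5 -312.6  296.4] F [ 0.6  0.  -0. ] gap 34.4 xang 0.24 rotshare to align [-0.0062  0.005   0.0027] q [-0.73  0.3   1.62  0.    1.23 -0.74]
```

>>> jog_arm(increments=[[[-0.2, 0.036, -0.034, 0, -0.006, 0.005, 0.003], [-0.2, 0.036, -0.034, 0, 0, 0, 0], [-0.2, 0.036, -0.034, 0, 0, 0, 0], [-0.2, 0.018, -0.018, 0.02, 0, 0, 0], [-0.2, 0, 0, 0.05, 0, 0, 0], [-0.2, 0, 0, 0.05, 0, 0, 0], [-0.2, 0, 0, 0.02, 0, 0, 0], [-0.2, 0, 0, 0, 0, 0, 0]]])

```text
t: 2.1
eef_pos: [556.0, -207.3, 188.4]
tcp_rot: [1.0, 0.005, 0.003, -0.0]
contact_force: [-0.8, -0.6, -0.5]
finger_gap: 33.9
```

```bash
cat > look.py <<'E'
import sys,cv2
from workcell import vision
from st import st
st()
tag=sys.argv[1]
for n,(x0,y0,x1,y1) in (("top",(135,150,335,270)),("scene",(140,120,350,280))):
    im=vision.snapshot(n);cv2.imwrite(f"pics/{n}{tag}_raw.png",im)
    cv2.imwrite(f"pics/{n}{tag}.png",cv2.resize(im[y0:y1,x0:x1],None,fx=3.75,fy=3.75,interpolation=cv2.INTER_CUBIC))
E
python3 look.py 1
```

```text
2.1 [ 556.  -207.3  188.4] F [-0.8 -0.6 -0.5] gap 33.9 xang 0.61 rotshare to align [-0.0006 -0.0044  0.0067] q [-0.48  0.47  1.65  0.    1.01 -0.49]
```

View pics/scene1.png

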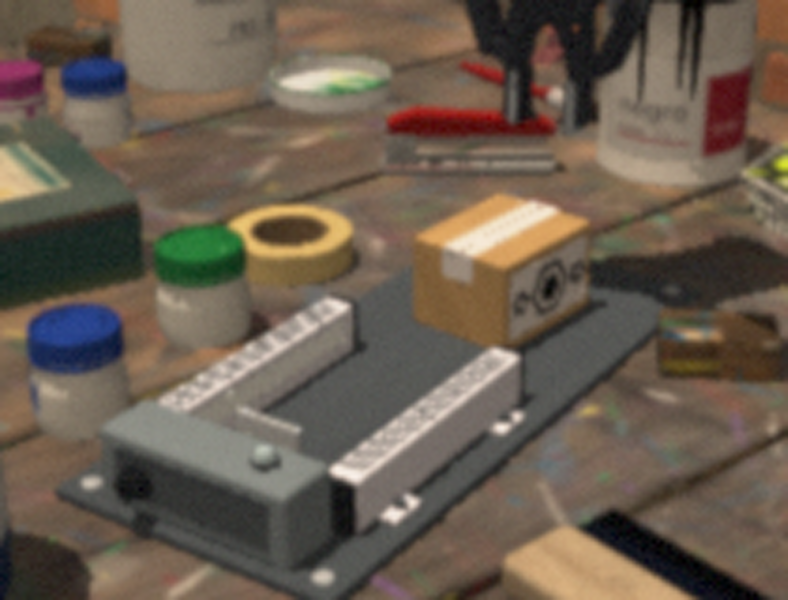

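View pics/top1.png

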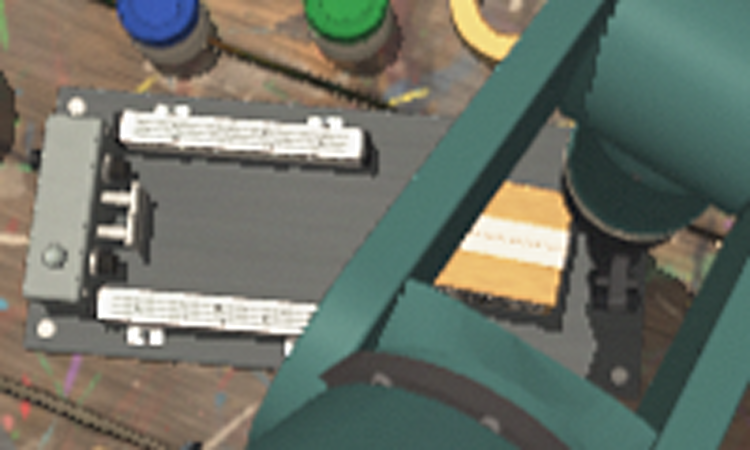

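Run:
```python
import cv2
im=cv2.imread("pics/scene1_raw.png")
cv2.imwrite("pics/grip1.png",cv2.resize(im[80:180,240:340],None,fx=6,fy=6,interpolation=cv2.INTER_CUBIC))
from h import *
from workcell import vision
s=vision.camera_info("scene")
for z in (188,158,138,128,118): print(z,proj(s,[[556-34,-207+11,z],[556+34,-207+11,z]]).round(1).tolist())
```

```text
188 [[296.1, 129.8], [272.0, 125.3]]
158 [[295.6, 141.7], [271.8, 136.8]]
138 [[295.3, 149.5], [271.7, 144.4]]
128 [[295.1, 153.3], [271.6, 148.2]]
118 [[295.0, 157.1], [271.5, 151.9]]
```

View pics/grip1.png

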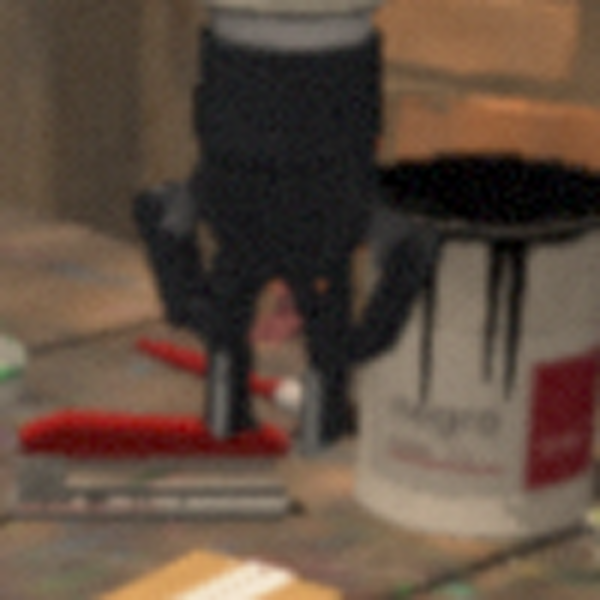

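>>> jog_arm(increments=[[[-0.2, -0.011, 0.028, 0, 0.033, -0.004, 0.0045], [-0.2, 0, 0, 0.03, 0, 0, 0], [-0.2, 0, 0, 0.03, 0, 0, 0], [-0.2, 0, 0, 0.03, 0, 0, 0], [-0.2, 0, 0, 0.02, 0, 0, 0], [-0.2, 0, 0, 0, 0, 0, 0]]])

```text
t: 2.7
eef_pos: [556.3, -232.7, 118.4]
tcp_rot: [1.0, 0.0, 0.011, -0.021]
contact_force: [-0.0, -0.7, 0.4]
finger_gap: 34.0
```

```bash
python3 st.py
```

```text
2.7 [ 556.3 -232.7  118.4] F [-0.  -0.7  0.4] gap 34.0 xang 0.02 rotshare to align [-0.0269 -0.0141  0.0005] q [-0.53  0.58  1.68  0.06  0.89 -0.57]
```

>>> jog_arm(increments=[[[-0.2, -0.011, 0, 0.018, 0.006, -0.014, 0], [-0.2, 0, 0, 0.01, 0, 0, 0], [-0.2, 0, 0, 0, 0, 0, 0]]])

```text
t: 2.95
eef_pos: [550.0, -234.1, 100.2]
tcp_rot: [1.0, 0.0, 0.002, -0.024]
contact_force: [0.3, 0.2, 1.1]
finger_gap: 34.5
```

```bash
python3 st.py
```

```text
2.95 [ 550.  -234.1  100.2] F [0.3 0.2 1.1] gap 34.5 xang 0.03 rotshare to align [-0.0311 -0.0026  0.0004] q [-0.54  0.6   1.69  0.06  0.87 -0.58]
```

>>> jog_arm(increments=[[[-0.2, -0.002, -0.015, 0.003, 0, 0, -0.002], [-0.2, 0, -0.015, 0.001, 0, 0, 0], [-0.2, 0, -0.015, 0.001, 0, 0, 0], [-0.2, 0, -0.015, 0.001, 0, 0, 0], [-0.2, 0, -0.015, 0.001, 0, 0, 0], [-0.2, 0, 0, 0, 0, 0, 0]]])

```text
t: 3.45
eef_pos: [549.9, -173.1, 100.4]
tcp_rot: [1.0, 0.002, 0.005, -0.023]
contact_force: [0.1, 0.5, 0.1]
finger_gap: 34.1
```

```bash
python3 look.py 2
```

```text
3.45 [ 549.9 -173.1  100.4] F [0.1 0.5 0.1] gap 34.1 xang 0.21 rotshare to align [-0.0289 -0.006   0.0025] q [-0.45  0.58  1.74  0.06  0.83 -0.49]
```

View pics/scene2.png

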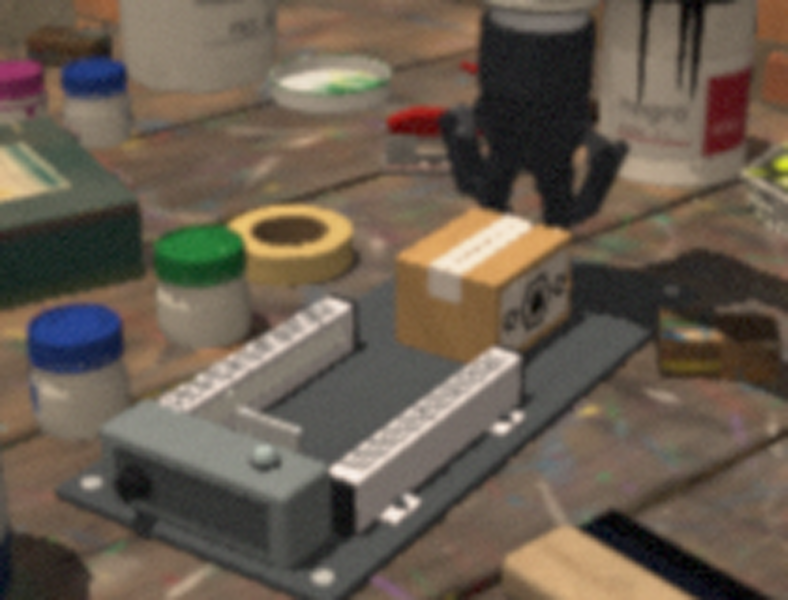

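View pics/top2.png

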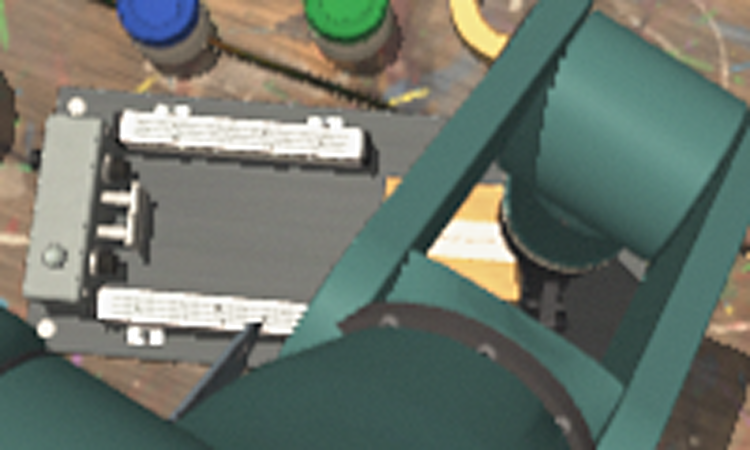

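Run:
```python
import cv2
im=cv2.imread("pics/scene2_raw.png")
cv2.imwrite("pics/s2a.png",cv2.resize(im[172:242,215:305],None,fx=8,fy=8,interpolation=cv2.INTER_CUBIC))
im=cv2.imread("pics/top2_raw.png")
cv2.imwrite("pics/t2a.png",cv2.resize(im[170:250,220:310],None,fx=7,fy=7,interpolation=cv2.INTER_CUBIC))
```

```text
(no output)
```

View pics/s2a.png

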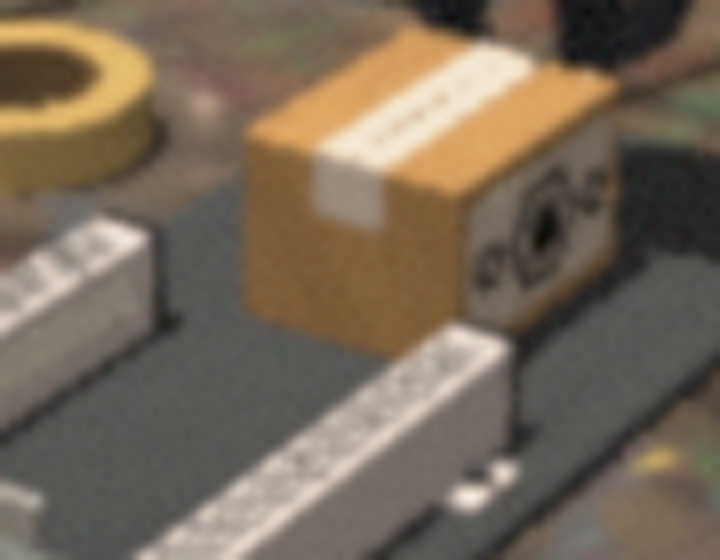

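View pics/t2a.png

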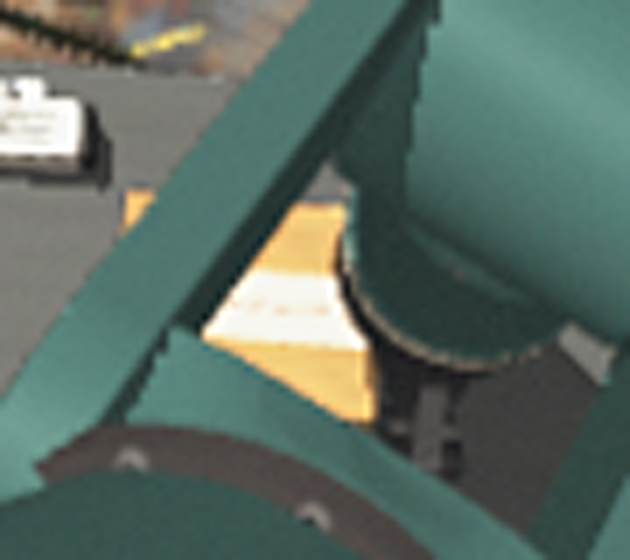

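Run:
```python
from h import *
from workcell import vision
i=vision.camera_info("top");s=vision.camera_info("scene")
d=[547.06,-34.9,1.5738]
for p in ([126,190],[375,425],[345,205]):
    w=ray(i,*uncrop(p,7,220,170),70);print(p,w.round(1),rel(d,[w[0],w[1],0])[:2].round(1))
px=uncrop([[126,190],[375,425]],7,220,170)
c,r=fit(i,[[47.5,-38,70],[-47.5,38,70]],px,[547,-110,1.57]);print('top',c,rel(d,c),r.round(1).tolist())
# scene: residual-calibrated using frame0: carton known from top
L=np.array([[47.5,-38,70],[-47.5,-38,70],[-47.5,38,70],[47.5,38,70]])
px0=uncrop([[433,103],[535,53],[633,95],[520,137]],4.3,150,160)
px2=uncrop([[248,128],[405,28],[620,90],[455,192]],8,215,172)
c0,_=fit(s,L,px0,c);c2,r=fit(s,L,px2,c)
print('scene0',rel(d,c0),'scene2',rel(d,c2),r.round(1).tolist())
pr=uncrop([[458,325],[510,350],[98,215],[152,235]],8,215,172)
for p in pr: w=ray(s,*p,40);print(rel(d,[w[0],w[1],0])[:2].round(1))
```

```text
[126, 190] [582.7 -63.8  70. ] [-29.  -35.6]
[375, 425] [ 505.7 -158.8   70. ] [-123.8   41.8]
[345, 205] [ 583.5 -142.6   70. ] [-107.8  -36.2]
top [ 544.1715474  -111.33674261    1.56416988] [-7.64277218e+01  3.11803022e+00 -9.63012240e-03] [[0.1, 0.1], [-0.1, -0.1]]
scene0 [-94.54952061   2.26758664  -0.1998204 ] scene2 [-7.39891080e+01  3.23947613e+00 -5.37228186e-03] [[-1.4, 0.5], [0.5, -0.1], [0.1, -1.1], [0.3, 0.3]]
[-7.3 53.4]
[-2.5 73.2]
[ -8.2 -73.2]
[ -6.2 -51.8]
```

>>> jog_arm(increments=[[[-0.2, 0.0005, -0.015, 0.001, 0, 0, 0], [-0.2, 0.0005, -0.015, 0.001, 0, 0, 0], [-0.2, 0.0005, -0.015, 0.001, 0, 0, 0], [-0.2, 0.0005, -0.015, 0.001, 0, 0, 0], [-0.2, 0.0005, -0.015, 0.001, 0, 0, 0], [-0.2, 0, -0.008, 0.001, 0, 0, 0], [-0.2, 0, 0, 0, 0, 0, 0]]])

```text
t: 4.13
eef_pos: [555.1, -110.8, 100.3]
tcp_rot: [1.0, 0.002, 0.008, -0.019]
contact_force: [-0.2, -4.1, 0.7]
finger_gap: 34.1
```

```bash
python3 look.py 3
```

```text
4.1333 [ 555.1 -110.8  100.3] F [-0.2 -4.1  0.7] gap 34.1 xang 0.26 rotshare to align [-0.0237 -0.0108  0.0031] q [-0.34  0.56  1.78  0.06  0.8  -0.39]
```

View pics/scene3.png

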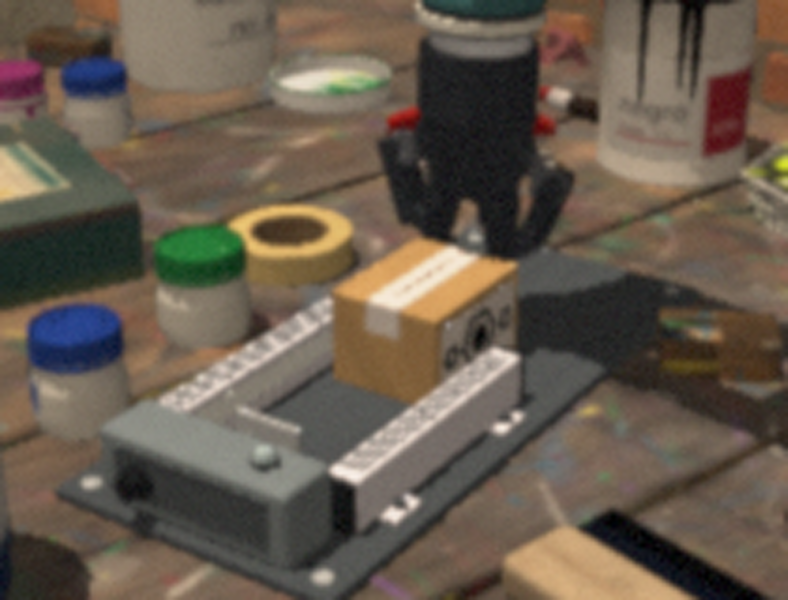

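View pics/top3.png

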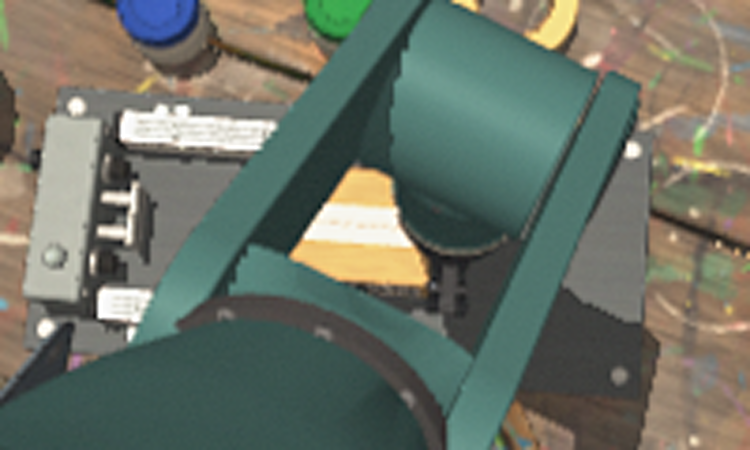

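Run:
```python
import cv2
im=cv2.imread("pics/scene3_raw.png")
cv2.imwrite("pics/s3a.png",cv2.resize(im[175:245,205:295],None,fx=8,fy=8,interpolation=cv2.INTER_CUBIC))
im=cv2.imread("pics/top3_raw.png")
cv2.imwrite("pics/t3a.png",cv2.resize(im[170:250,190:280],None,fx=7,fy=7,interpolation=cv2.INTER_CUBIC))
```

```text
(no output)
```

View pics/s3a.png

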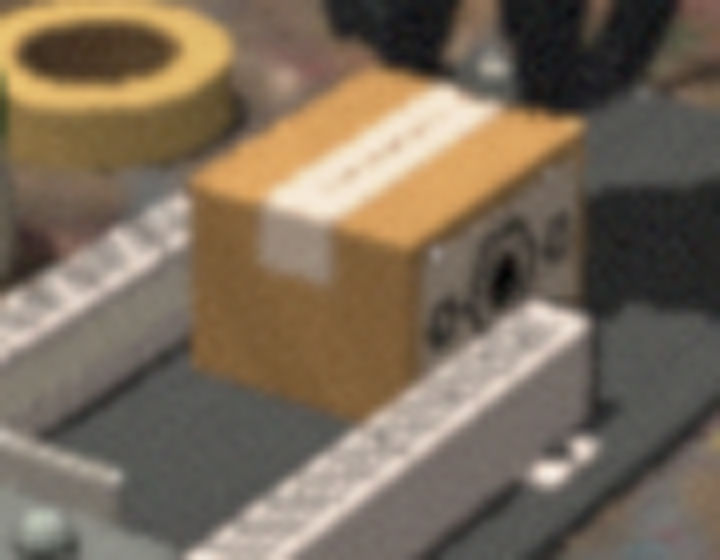

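View pics/t3a.png

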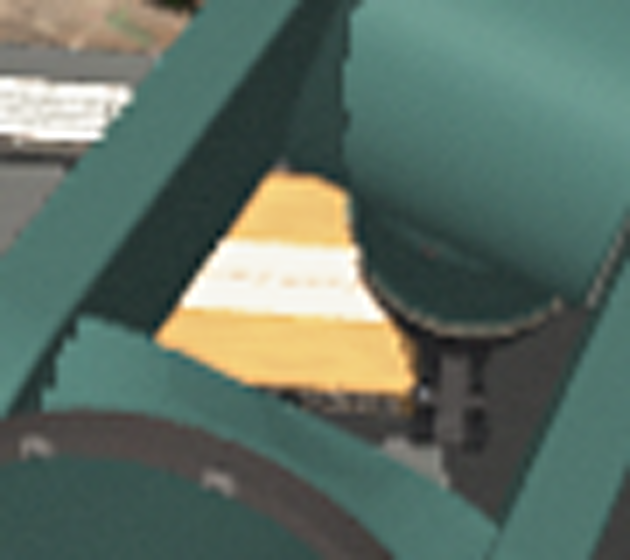

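Run:
```python
from h import *
from workcell import vision
i=vision.camera_info("top");s=vision.camera_info("scene")
d=[547.06,-34.9,1.5738]
for p in ([413,393],[245,380],[185,308],[385,322],[225,238],[357,250]):
    w=ray(i,*uncrop(p,7,190,170),70);print(p,w.round(1),rel(d,[w[0],w[1],0])[:2].round(1))
L=np.array([[47.5,-38,70],[-47.5,-38,70],[-47.5,38,70],[47.5,38,70]])
px2=uncrop([[190,185],[368,68],[585,125],[408,247]],8,205,175)
c2,r=fit(s,L,px2,[547,-50,1.57])
print('scene3',rel(d,c2),r.round(1).tolist())
```

```text
[413, 393] [512.1 -97.4  70. ] [-62.4  35.2]
[245, 380] [511.9 -37.8  70. ] [-2.8 35.2]
[185, 308] [535.8 -14.1  70. ] [20.9 11.2]
[385, 322] [536.5 -85.4  70. ] [-50.5  10.7]
[225, 238] [562.1 -25.8  70. ] [  9.  -15.1]
[357, 250] [561.6 -73.2  70. ] [-38.4 -14.4]
scene3 [-1.23044105e+01 -2.89902332e-01  9.65268533e-03] [[-0.8, -0.3], [0.0, -0.1], [0.2, -0.0], [0.4, 0.3]]
```

>>> jog_arm(increments=[[[-0.2, -0.0006, -0.015, 0.001, 0, -0.003, 0], [-0.2, -0.0006, -0.015, 0.001, 0, -0.003, 0], [-0.2, -0.0006, -0.015, 0.001, 0, 0, 0], [-0.2, -0.0006, -0.015, 0.001, 0, 0, 0], [-0.2, -0.0006, -0.015, 0.001, 0, 0, 0], [-0.2, -0.0006, -0.012, 0.001, 0, 0, 0], [-0.2, 0, -0.006, 0, 0, 0, 0], [-0.2, 0, 0, 0, 0, 0, 0]]])

```text
t: 4.9
eef_pos: [555.2, -44.5, 99.7]
tcp_rot: [1.0, 0.001, 0.006, -0.015]
contact_force: [0.1, -0.5, 1.4]
finger_gap: 34.1
```

```bash
python3 look.py 4;  python3 - <<'E'
import cv2
im=cv2.imread("pics/scene4_raw.png")
cv2.imwrite("pics/s4a.png",cv2.resize(im[185:265,185:275],None,fx=7,fy=7,interpolation=cv2.INTER_CUBIC))
im=cv2.imread("pics/top4_raw.png")
cv2.imwrite("pics/t4a.png",cv2.resize(im[170:250,145:235],None,fx=7,fy=7,interpolation=cv2.INTER_CUBIC))
E
```

```text
4.9 [555.2 -44.5  99.7] F [ 0.1 -0.5  1.4] gap 34.1 xang 0.08 rotshare to align [-0.0195 -0.0082  0.001 ] q [-0.22  0.56  1.8   0.05  0.78 -0.26]
```

View pics/s4a.png

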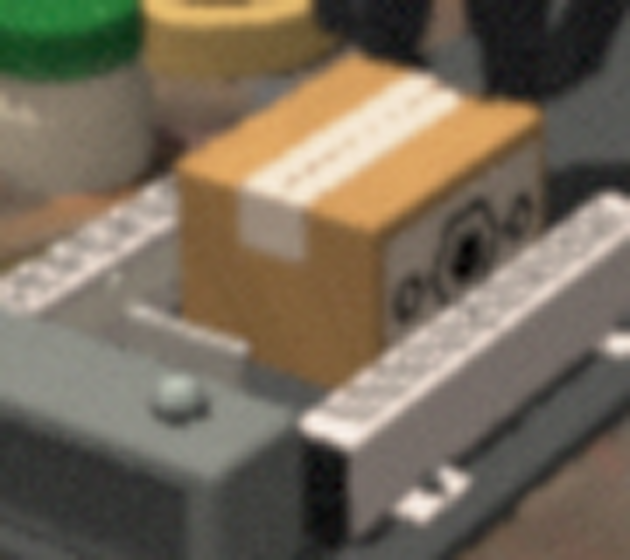

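View pics/t4a.png

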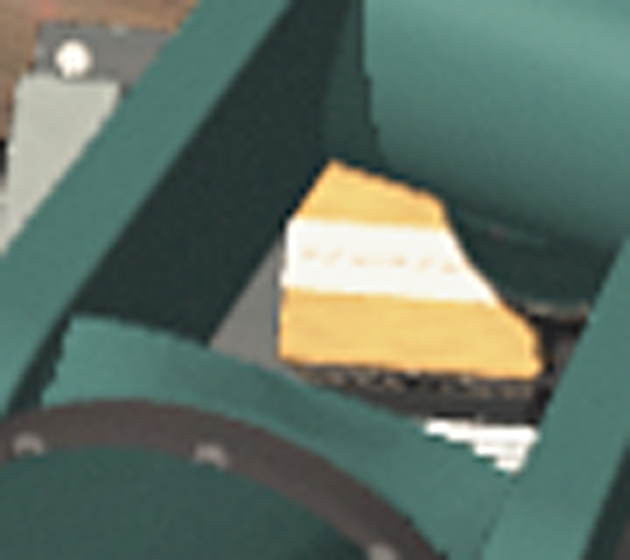

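Run:
```python
from h import *
from workcell import vision
i=vision.camera_info("top");s=vision.camera_info("scene")
d=[547.06,-34.9,1.5738]
px=uncrop([[279,358],[541,376]],7,145,170)
c,r=fit(i,[[47.5,38,70],[-47.5,38,70]],px,[547,0,1.57]);print(rel(d,c),r.round(1).tolist())
w=[ray(i,*uncrop(p,7,145,170),40) for p in ([425,425],[538,432])]
for q in w: print(rel(d,[q[0],q[1],0]))
L=np.array([[47.5,-38,70],[-47.5,-38,70],[-47.5,38,70],[47.5,38,70]])
px2=uncrop([[180,165],[355,55],[543,115],[375,235]],7,185,185)
c2,r=fit(s,L,px2,[547,10,1.57])
print('scene4',rel(d,c2),r.round(1).tolist())
```

```text
[ 5.09394362e+01 -3.34022171e+00  8.06619769e-03] [[-0.4, -0.0], [0.4, 0.0]]
[47.07712587 51.67047105 -1.5738    ]
[ 5.90432934 51.03191965 -1.5738    ]
scene4 [ 5.31826856e+01 -1.64572626e-01 -4.31363419e-03] [[-1.0, 0.3], [-0.0, 0.2], [0.9, -0.3], [0.1, -0.3]]
```

>>> jog_arm(increments=[[[-0.2, -0.0006, -0.012, 0.001, 0.006, -0.004, 0], [-0.2, -0.0006, -0.012, 0.001, 0.004, 0, 0], [-0.2, -0.0006, -0.012, 0.001, 0, 0, 0], [-0.2, -0.0006, -0.008, 0.001, 0, 0, 0], [-0.2, 0, -0.004, 0, 0, 0, 0], [-0.2, 0, -0.004, 0, 0, 0, 0]]])

```text
t: 5.5
eef_pos: [555.6, -11.1, 99.4]
tcp_rot: [1.0, 0.0, 0.005, -0.02]
contact_force: [-0.1, -3.1, -0.5]
finger_gap: 34.4
```

```bash
python3 st.py
```

```text
5.5 [555.6 -11.1  99.4] F [-0.1 -3.1 -0.5] gap 34.4 xang 0.0 rotshare to align [-0.0261 -0.0062  0.0001] q [-0.17  0.56  1.8   0.06  0.78 -0.21]
```

>>> jog_arm(increments=[[[-0.2, -0.0006, -0.008, 0.001, 0, 0, 0], [-0.2, -0.0006, -0.008, 0.001, 0, 0, 0], [-0.2, -0.0006, -0.008, 0.001, 0, 0, 0], [-0.2, 0, -0.006, 0, 0, 0, 0]]])

```text
t: 5.83
eef_pos: [556.1, 6.0, 99.6]
tcp_rot: [1.0, 0.001, 0.007, -0.016]
contact_force: [-0.7, -9.9, -0.6]
finger_gap: 34.1
```

>>> jog_arm(increments=[[[-0.2, 0, -0.006, 0, 0, 0, 0], [-0.2, 0, -0.006, 0, 0, 0, 0]]])

```text
t: 6.0
eef_pos: [556.2, 11.0, 99.9]
tcp_rot: [1.0, 0.003, 0.006, -0.012]
contact_force: [-3.7, -30.8, 7.2]
finger_gap: 34.4
```

>>> jog_arm(increments=[[[-0.2, 0, 0, 0, 0, 0, 0], [-0.2, 0, 0, 0, 0, 0, 0]]])

```text
t: 6.17
eef_pos: [555.9, 8.6, 99.7]
tcp_rot: [1.0, 0.002, 0.006, -0.011]
contact_force: [0.1, -4.7, 0.6]
finger_gap: 34.3
```

```bash
python3 look.py 5;  python3 - <<'E'
import cv2
im=cv2.imread("pics/scene5_raw.png")
cv2.imwrite("pics/s5a.png",cv2.resize(im[185:265,165:255],None,fx=7,fy=7,interpolation=cv2.INTER_CUBIC))
im=cv2.imread("pics/top5_raw.png")
cv2.imwrite("pics/t5a.png",cv2.resize(im[170:250,135:225],None,fx=7,fy=7,interpolation=cv2.INTER_CUBIC))
E
```

```text
6.1667 [555.9   8.6  99.7] F [ 0.1 -4.7  0.6] gap 34.3 xang 0.28 rotshare to align [-0.0138 -0.0075  0.0031] q [-0.12  0.55  1.8   0.03  0.77 -0.15]
```

View pics/s5a.png

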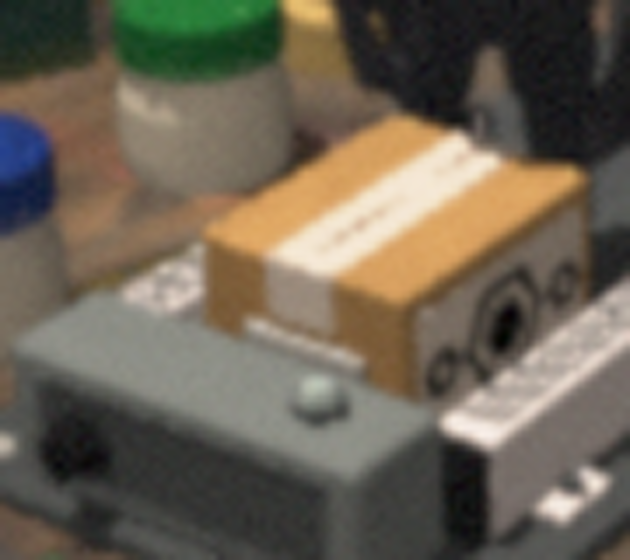

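View pics/t5a.png

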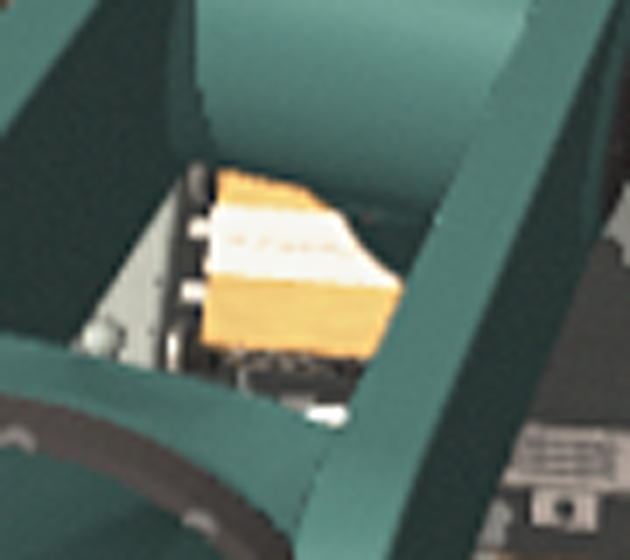

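>>> jog_arm(increments=[[[-0.2, 0, -0.003, 0, 0.01, -0.003, 0], [-0.2, 0, -0.003, 0, 0.006, 0, 0], [-0.2, 0, -0.003, 0, 0, 0, 0]]])

```text
t: 6.52
eef_pos: [556.4, 9.9, 99.4]
tcp_rot: [1.0, 0.003, 0.004, -0.02]
contact_force: [-0.9, -13.8, 5.1]
finger_gap: 34.2
```

Run:
```python
from st import st
from h import *
from workcell import vision
for k in range(3): st(); im=vision.snapshot("top")
st()
i=vision.camera_info("top");s=vision.camera_info("scene")
d=[547.06,-34.9,1.5738]
px=uncrop([[203,345],[217,172]],7,135,170)
for p in px: w=ray(i,*p,70); print(rel(d,[w[0],w[1],0]))
for p in uncrop([[188,345],[165,340],[197,228]],7,135,170): w=ray(i,*p,38); print('buf/housing/',rel(d,[w[0],w[1],0]))
L=np.array([[47.5,-38,70],[-47.5,-38,70],[-47.5,38,70],[47.5,38,70]])
px2=uncrop([[205,235],[400,113],[590,178],[408,302]],7,165,185)
c2,r=fit(s,L,px2,[547,60,1.57])
print('scene5',rel(d,c2),r.round(1).tolist())
cv2.imwrite("pics/top6_raw.png",im)
cv2.imwrite("pics/t6a.png",cv2.resize(im[170:250,135:225],None,fx=7,fy=7,interpolation=cv2.INTER_CUBIC))
```

```text
6.5167 [556.4   9.9  99.4] F [ -0.9 -13.8   5.1] gap 34.2 xang 0.38 rotshare to align [-0.0254 -0.0045  0.0043] q [-0.13  0.56  1.8   0.06  0.78 -0.18]
6.5667 [556.4  10.   99.4] F [ -1.5 -12.9   0.9] gap 34.2 xang 0.38 rotshare to align [-0.0251 -0.0046  0.0043] q [-0.13  0.56  1.8   0.06  0.78 -0.17]
6.6167 [556.4  10.   99.4] F [ -0.5 -12.7   1. ] gap 34.1 xang 0.38 rotshare to align [-0.0251 -0.0046  0.0043] q [-0.13  0.56  1.8   0.06  0.78 -0.17]
6.6667 [556.4  10.   99.4] F [ -1.  -13.9   1.6] gap 34.1 xang 0.38 rotshare to align [-0.0251 -0.0046  0.0043] q [-0.13  0.56  1.8   0.06  0.78 -0.17]
[149.41319243  34.45025521  -1.5738    ]
[152.18777703 -28.15013867  -1.5738    ]
buf/housing/ [162.46256477  30.97236017  -1.5738    ]
buf/housing/ [171.09803449  29.79093529  -1.5738    ]
buf/housing/ [164.61246777 -12.52514247  -1.5738    ]
scene5 [ 1.04541974e+02 -1.00831528e+00 -3.81726205e-03] [[-0.5, -0.3], [-0.3, 0.1], [1.0, -0.4], [0.0, 0.4]]
```

View pics/t6a.png

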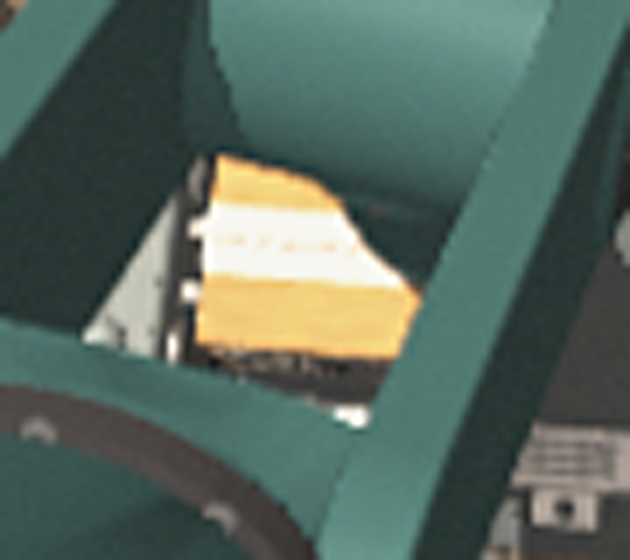

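>>> jog_arm(increments=[[[-0.2, 0, -0.004, 0, 0, 0, -0.002], [-0.2, 0, -0.004, 0, 0, 0, 0], [-0.2, 0, -0.004, 0, 0, 0, 0]]])

```text
t: 6.92
eef_pos: [556.9, 10.5, 99.7]
tcp_rot: [1.0, 0.005, 0.004, -0.014]
contact_force: [-2.1, -18.4, 3.6]
finger_gap: 34.2
```

Run:
```python
from st import st
from workcell import vision
import cv2
for k in range(6): im=vision.snapshot("scene" if k%2 else "top"); st(); cv2.imwrite(f"pics/f{k}.png",cv2.resize(im[170:270,135:265],None,fx=6,fy=6,interpolation=cv2.INTER_CUBIC))
```

```text
6.9667 [556.9  10.6  99.7] F [ -0.8 -18.5   2.8] gap 34.2 xang 0.62 rotshare to align [-0.0174 -0.0049  0.0069] q [-0.12  0.56  1.8   0.04  0.78 -0.16]
7.0167 [557.   10.6  99.7] F [ -1.5 -19.2   3.2] gap 34.1 xang 0.63 rotshare to align [-0.0176 -0.005   0.007 ] q [-0.12  0.56  1.8   0.04  0.78 -0.16]
7.0667 [556.9  10.5  99.7] F [ -1.5 -17.5   2.6] gap 34.1 xang 0.62 rotshare to align [-0.0176 -0.0049  0.007 ] q [-0.12  0.56  1.8   0.04  0.78 -0.16]
7.1167 [557.   10.5  99.7] F [ -1.3 -17.2   2. ] gap 34.1 xang 0.62 rotshare to align [-0.0177 -0.005   0.0069] q [-0.12  0.56  1.8   0.04  0.78 -0.16]
7.1667 [556.9  10.5  99.7] F [ -0.6 -17.7   3.7] gap 34.2 xang 0.62 rotshare to align [-0.0177 -0.0049  0.0069] q [-0.12  0.56  1.8   0.04  0.78 -0.16]
7.2167 [556.9  10.5  99.7] F [ -1.2 -17.5   2.3] gap 34.2 xang 0.61 rotshare to align [-0.0177 -0.0049  0.0069] q [-0.12  0.56  1.8   0.04  0.78 -0.16]
```

View pics/f5.png

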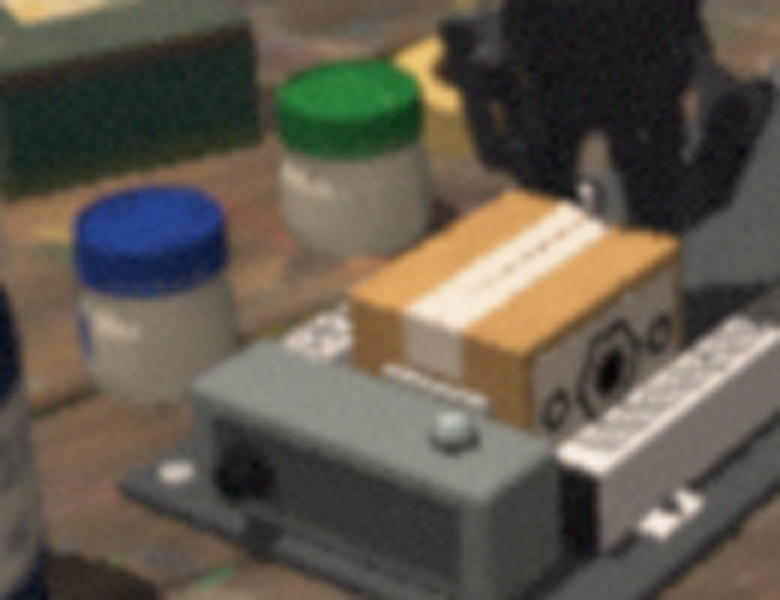

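View pics/f4.png

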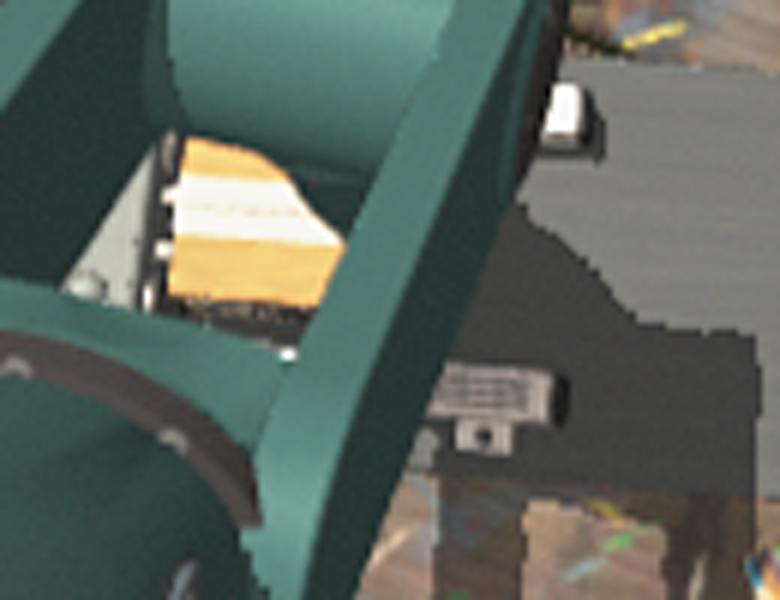

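Run:
```python
from workcell import bot
bot.close_job()
```

```text
the job is handed in; nothing more can be done
```

I pushed the carton down the lane with the half-closed fingertips and left it pressed against the buffers. The job was handed in at 7.2 s with the arm still holding it; close_job gives no verdict.

**Last checks**
- **Position:** a fit to the scene picture just before the final press put the carton at dock x ≈ 104.5 mm, y ≈ -1 mm, square within 0.01 rad. The top camera's earlier fit put it at about y = -3 mm. I did not redo the full fit after the press; the front edge then stayed at the same pixel column in the top picture, at about 152 mm.
- **Holding force:** it stayed steady at 17–19 N for the last 0.3 s. It had gone from 13 to 18 N in about 0.5 mm of travel, so I take the carton to be on the buffers, beyond the spring's 10 N.
- **Clearances:** the pictures showed gaps to both rails. The fingers touched only the dry end, and the bystanders that could be seen had not moved.

**Disagreements and gaps**
- **First skew reading:** the two cameras disagreed on the carton's skew at the start (-0.10 against -0.14 to -0.20 rad). This stopped mattering once the fingers had squared it.
- **Force dip:** the force touched about 31 N on first contact with the buffers. It then fell to 5 N and the tool eased back 2.4 mm, so I pressed it in again.
- **Not seen:** I could not tell from the pictures whether the lamps were lit. The stop plate's travel was worked out from the carton's position, not read directly.

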